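Set up LED modules for a lighting test

ROBOT

A 6-joint arm with a two-finger parallel gripper is mounted at the origin on the work surface. World frame = base frame: x ahead of the robot, y to its left, z up, the work surface at z = 0. Lengths are in m, angles in rad, forces in N, time in s.
With the tool pointing down it reaches from about 0.35 to 0.975 m from the base axis. Payload 4.9 kg.
Tool frame: the origin (TCP) lies midway between the tips of the shut fingers; the grasp point (between the pads) lies 19 mm behind it; z points along the fingers, y is the line along which they close (so a half turn about z gives the same grasp; the last joint's range is limited). The gripper opens to 85 mm and grips with 20 to 120 N. Pads are 22 mm wide; open, the fingers measure 114 mm over their backs; the gripper's body (76 mm by 85 mm) begins 54 mm behind the grasp point. The pads swing forward as they close: fully open they stand 13 mm farther back than shut.
Start: joints at [-1.294, 0.053, 1.613, -0, 1.476, -0.119], TCP at [0.241, -0.577, 0.231] pointing down, gripper open.
Joint ranges: [-3.01, 3.01], [-1.01, 2.22], [0.06, 2.58], [-1.02, 4.17], [0.09, 2.62], [-3.14, 3.14]. Speed limits (rad/s): [2.57, 2.57, 3.14, 3.14, 3.14, 3.14].

INTERFACE

Orientations are given as a unit quaternion [x, y, z, w].
In Python, from rig import readout, vision, close_job gives the robot as it stands.
- The arm moves only by the tool step_arm, never from a script. Its argument "steps" is a list of rows, each an object with "translation": the shift along the tool's x, y, z in mm, a list of three; "spin": the turn about the tool's z in rad. A call has 1 to 10 rows; each row shifts and turns the commanded pose from where the row before left it, along the tool's axes as they then stand; what a row does not reach is not made up. A row lasts 1/8 s, in which the tool goes at most 62.5 mm and 10.7 degrees, less where a joint would pass 70% of its speed; a pose out of reach is approached as far as the arm can. A call is refused whole if a number of a shift passes 62.5 or a number of a turn 0.188, either way. A call with a gripper value outside its range is refused whole. "hand" is the opening in per cent of the stroke, from 0 (shut) to 100 (fully open), set as the call begins (left out, the last holds). The fingers move at their own pace and stop on an object; "force" is the grip in N (left out, the last holds). Time passes only in rows, so rows that do not move let the fingers close. It gives the time, the measured TCP pose, the force, the opening and the grip force at its end, in the units of the state.
- readout.state(): the state, without advancing time (a new reading comes with each control period).
- vision.camera(name): name is "side" or "top" or "wrist"; returns the picture (420x560x3 uint8, red, green, blue); there is no depth.
- vision.camera_params(name): a dict with "fovy" (degrees; the focal length in pixels is half the picture's height over the tangent of half this angle, whatever the lens; pixels are square), "cx", "cy" (the principal point, pixels), "xyz" and "orientation" of the camera in the world. Camera axes: x right, y up, looking along -z (the intrinsics and any distortion apply to the point x, -y, -z); pixel columns grow to the right and rows downward; lengths in m; the calibration is good to about 2 mm. A picture is of the moment at which its call begins: read the wrist's pose just before it. camera_params takes no time and is no camera call; for the wrist camera it gives the pose at the moment of the call.
- close_job(): hands the job in; it is judged then, once.
The state is a dict: "time_s": time; "joints": joint angles; "qvel": joint speeds; "effort": joint torques, N m; "position": TCP position; "tool_rot": TCP orientation; "ft_force": force on the tool from outside, world axes, zero at the start; "ft_torque": the same for the moment, N m; "finger_gap": finger opening in m; "grip_force": force on a finger pad.
Only numpy, scipy, OpenCV 4.12 (cv2) and the standard library are available. Lean on these libraries where they do the work, as an engineer would, in place of code of your own. Each camera call takes 0.05 s, during which the arm holds its last target. There are 200 camera calls.

TASK

Push every LED module on the bench up against the steel stop rail so that its whole long side lies flush and parallel against it, and set the small test display so that its lower edge is parallel to the rail and its panel is tilted up to about 60 degrees from the bench. Only when all that is set, push the red knob of the test supply in, turn it clockwise past its safety stop as far as it goes, and leave it on for at least five seconds; then push it in again, turn it all the way back to off and let it spring out. Finally the modules and display must still be in place, with the screw bin, spool and pliers left alone.

Things in the scene. Friction and masses are not known exactly. Their poses are not given: they have to be found in the camera images.
- rail: stop rail: a straight steel angle fixed to the green bench, 620 mm long, upright leg 45 mm high and 6 mm thick. Origin: middle of the foot of its stop face, at bench height. x points at right angles into the rail, away from the robot (the stop face is the plane x = 0, modules lie on the -x side); y runs along the rail to the robot's left; z up. Place and yaw vary
- module1: loose LED module: aluminium heatsink block with a white, yellow-dotted top, 95 mm (own x) by 140 mm (own y) by 32 mm high, about 0.45 kg, too wide to grasp; two or three are present (absent ones read None). Origin: centre of its underside. x points to the long side that faces the rail; it lies flat on the bench, some 20 to 95 mm short of the rail and askew by up to 0.35 rad
- module1_left (a point): +y end of the rail-facing long side of module1: own (+47.5, +70, 16) mm, so this vertical edge touches the rail when home
- module1_right (a point): -y end of the rail-facing long side of module1: own (+47.5, -70, 16) mm, so this vertical edge touches the rail when home
- module2: loose LED module: aluminium heatsink block with a white, yellow-dotted top, 95 mm (own x) by 140 mm (own y) by 32 mm high, about 0.45 kg, too wide to grasp; two or three are present (absent ones read None). Origin: centre of its underside. x points to the long side that faces the rail; it lies flat on the bench, some 20 to 95 mm short of the rail and askew by up to 0.35 rad
- module2_left (a point): +y end of the rail-facing long side of module2: own (+47.5, +70, 16) mm, so this vertical edge touches the rail when home
- module2_right (a point): -y end of the rail-facing long side of module2: own (+47.5, -70, 16) mm, so this vertical edge touches the rail when home
- module3: loose LED module: aluminium heatsink block with a white, yellow-dotted top, 95 mm (own x) by 140 mm (own y) by 32 mm high, about 0.45 kg, too wide to grasp; two or three are present (absent ones read None). Origin: centre of its underside. x points to the long side that faces the rail; it lies flat on the bench, some 20 to 95 mm short of the rail and askew by up to 0.35 rad
- module3_left (a point): +y end of the rail-facing long side of module3: own (+47.5, +70, 16) mm, so this vertical edge touches the rail when home
- module3_right (a point): -y end of the rail-facing long side of module3: own (+47.5, -70, 16) mm, so this vertical edge touches the rail when home
- supply: fixed grey test supply box, 120 x 120 mm, 55 mm high, to one side of the modules (left or right). Origin: centre of its underside, under the knob axis. White tick: off; green tick: on
- knob_grip (a point): point on the knob's vertical axis, 85 mm above the bench with the knob out. The red knob grip is a bar 50 mm long (own x), 16 mm wide (own y), from 14 mm below to 12 mm above this point, on a black skirt 52 mm across whose top is 14 mm below this point. White pointer line at the +x end. This frame turns and sinks with the knob
- knob_in (a joint): m the knob is pushed in (down): 0 out, 0.009 fully in; spring, 5 N to start and 10 N fully in, comes out by itself when released
- knob_turn (a joint): rad the knob is turned clockwise seen from above: 0 off, 1.45 on (end stop). Unless it is pushed in more than 6 mm, a hidden safety stop blocks it at about 0.35 on the way up and at about 0.9 on the way back; never force it there; clear of that span it springs out freely. About 0.06 N m of friction, stays where left
- display: fixed round black foot, 110 mm across and 12 mm high, of the small test display, to the other side of the modules from the supply. Origin: centre of its underside, on the vertical swivel axis
- display_swivel (a joint): rad the display is swivelled on its foot, anticlockwise from above, range -1.3 to 1.3; stiff (0.12 N m), stays where left. Push it round on a side edge of the panel, away from the axis
- display_tilt (a joint): rad the panel is tilted up: 0 lying flat, 1.57 upright, range 0 to 1.9; stiff (0.25 N m friction), stays where left. Can be raised by pressing a finger against the free edge from behind, towards the hinge
- display_hinge (a point): middle of the panel's hinge line, at its lower edge, 32 mm above the bench and 20 mm off the swivel axis towards the side the screen faces. y runs along the hinge; x runs up the panel's back face to the free edge; z is the outward normal of the screen. White panel 120 mm wide (y), 100 mm from hinge to free edge (x), 12 mm thick (z from 0 to 12); blue screen on the upper side. When raised the screen faces the robot's side of the bench
- display_edge (a point): middle of the panel's free edge, on its back face, 100 mm from the hinge line
- carton: bystander: open orange bin of screws, 80 x 110 x 55 mm, near the robot. Origin: centre of its underside
- spool: bystander: standing metal wire spool, 70 mm across and 58 mm high, beyond the rail. Origin: centre of its underside
- pliers: bystander: red and orange pliers 165 mm long, 12 mm thick, lying near the robot. Origin: on its underside near its middle

How it is judged:
On the way, in this order (a step that is already met when the one before it is completed fails the run):
1. all modules flush against the rail and the display set (x of module1_left in the frame of rail between -0.005 and 0.004 m and y of module1_left in the frame of rail between -0.315 and 0.315 m and x of module1_right in the frame of rail between -0.005 and 0.004 m and y of module1_right in the frame of rail between -0.315 and 0.315 m and height (world z) of each of module1, module2, module3 below 0.006 m and angle between each of module1, module2, module3's own z axis and vertical below 0.08 rad and x of module2_left in the frame of rail between -0.005 and 0.004 m and y of module2_left in the frame of rail between -0.315 and 0.315 m and x of module2_right in the frame of rail between -0.005 and 0.004 m and y of module2_right in the frame of rail between -0.315 and 0.315 m and x of module3_left in the frame of rail between -0.005 and 0.004 m and y of module3_left in the frame of rail between -0.315 and 0.315 m and x of module3_right in the frame of rail between -0.005 and 0.004 m and y of module3_right in the frame of rail between -0.315 and 0.315 m and value of joint display_tilt between 0.925 and 1.17 rad and angle between the y axis of display_hinge and the y axis of rail, either way round below 0.12 rad), for 0.2 s.
2. knob turned on after that, for some five seconds (value of joint knob_turn above 1.3 rad), for 4.5 s.
3. knob turned back to off (value of joint knob_turn below 0.15 rad), for 0.2 s.
At the end, for the whole second after the job is handed in: every module flat and at rest, both ends of its rail-facing side within 5 mm of the stop face and within the rail's length; display tilt 53 to 67 degrees, hinge line within 7 degrees of parallel to the rail; knob back at off (within 0.15 rad) and sprung out (all of step 1 and linear speed of each of module1, module2, module3 below 0.02 m/s and value of joint knob_turn below 0.15 rad and value of joint knob_in below 0.003 m); the robot touches nothing.
It fails at once if carton shoved aside (more than 30 mm) (distance of carton from where it was at the start of the episode above 0.03 m).
It fails at once if spool shoved aside (more than 30 mm) (distance of spool from where it was at the start of the episode above 0.03 m).
It fails at once if pliers shoved aside (more than 30 mm) (distance of pliers from where it was at the start of the episode above 0.03 m).
It fails at once if the knob is forced through its safety stop without being pushed in (value of joint knob_turn between 0.46 and 0.8 rad and value of joint knob_in below 0.004 m).
Of module1, module2, module3 only 2 to 3 are there at a start; the rules pass over those that are not, and their reading is None.
At some moment in a run one of module1, module2, module3 may be knocked a few centimetres aside while the robot is not near it.
Once in a run the grip may slacken for a moment while it holds something.
It also fails if it takes over 208 s, if anything falls off the work surface, if the arm or the gripper's body presses on something with over 40 N, if the wrist force passes 120 N, or if a joint passes its speed limit or range.

## Working session

There is one attempt and no reset: what is moved stays moved. The work goes in short steps, Python scripts to look and compute and a tool call to move; the robot and the scene stay as the last step left them, time stands still between calls to the robot, and variables do not carry over. Pictures are saved under pics/ and viewed, at most 14 in all, crops included, and the job is handed in when it is done.

Besides the shell and the picture viewer there is one more tool, called after "Emit:" as name([rows], argument=value, ...), one row to a line, values as JSON. step_arm: Moves the arm, as the interface text tells. Its arguments: {"type":"object","properties":{"steps":{"type":"array"},"hand":{"type":"number"},"force":{"type":"number"}},"required":["steps"]}

```bash
ls; mkdir -p pics
python3 - <<'E'
from rig import readout, vision
import cv2
print(readout.state())
for n in ("top","side"):
    print(n,vision.camera_params(n)); cv2.imwrite(f"pics/{n}0.png",vision.camera(n)[:,:,::-1])
E
```

```text
pics
{'time_s': 0.0, 'joints': array([-1.29398422e+00,  5.33720223e-02,  1.61427148e+00,  6.40977031e-06,
        1.47603770e+00, -1.19002675e-01]), 'qvel': array([-5.72981813e-04,  9.74308011e-05,  2.41274592e-03,  4.19493177e-04,
        1.13404039e-03,  1.09660625e-04]), 'effort': array([ 1.45308553e-03, -3.93677545e+01, -3.70171595e+01, -7.99256009e-05,
        6.96938179e-03, -1.96749966e-05]), 'position': array([ 0.24080389, -0.57607224,  0.23006709]), 'tool_rot': array([ 9.80479694e-01,  1.96617595e-01, -7.91325765e-05, -1.04127848e-03]), 'ft_force': array([-0.12643493, -0.27219693, -0.03616262]), 'ft_torque': array([-0.01724167, -0.03207365,  0.04837385]), 'grip_force': 0.0, 'finger_gap': 0.08514418323798076}
top {'fovy': 51.475406536705506, 'cx': 281.05611870807036, 'cy': 209.75351652728608, 'xyz': array([ 0.31199257, -0.01171769,  1.198722  ]), 'orientation': array([ 0.07862445, -0.07777232, -0.69546769,  0.70999603])}
side {'fovy': 46.99603246729307, 'cx': 275.80626103893434, 'cy': 222.76481941374072, 'xyz': array([0.22351242, 0.89375022, 1.12771693]), 'orientation': array([-0.05964225,  0.35489918,  0.91773128, -0.16810313])}
```

View pics/top0.png

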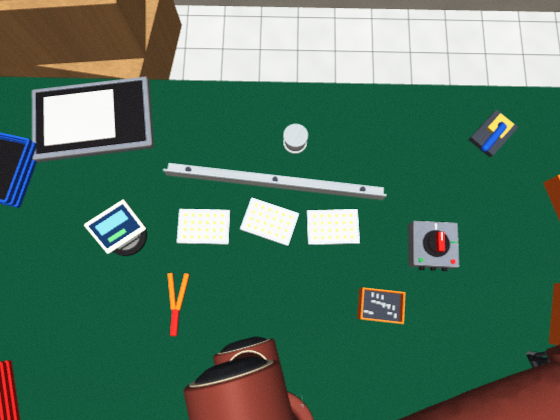

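View pics/side0.png

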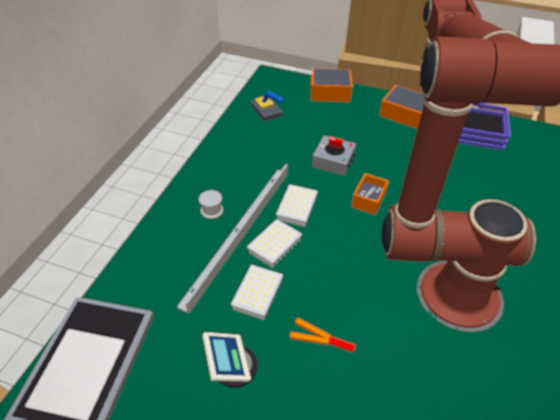

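```bash
cat > h.py <<'E'
import numpy as np, cv2
from scipy.spatial.transform import Rotation as R
from rig import readout, vision
def ray(p,uv):
    uv=np.atleast_2d(np.asarray(uv,float)); f=210/np.tan(np.radians(p['fovy'])/2)
    d=np.c_[(uv[:,0]-p['cx'])/f,-(uv[:,1]-p['cy'])/f,-np.ones(len(uv))]
    return p['xyz'],R.from_quat(p['orientation']).apply(d)
def onz(p,uv,z):
    o,d=ray(p,uv); return o+d*((z-o[2])/d[:,2])[:,None]
def proj(p,X):
    c=R.from_quat(p['orientation']).inv().apply(np.atleast_2d(X)-p['xyz']); f=210/np.tan(np.radians(p['fovy'])/2)
    return np.c_[p['cx']-f*c[:,0]/c[:,2],p['cy']+f*c[:,1]/c[:,2]]
def tri(ps,uvs):
    A=np.zeros((3,3));b=np.zeros(3)
    for p,uv in zip(ps,uvs):
        o,d=ray(p,uv);d=d[0]/np.linalg.norm(d[0]);M=np.eye(3)-np.outer(d,d);A+=M;b+=M@o
    return np.linalg.solve(A,b)
def modules(p,im,z=0.032):
    "white tops: (world centre, long-side yaw, sizes) from minAreaRect on the plane z"
    hsv=cv2.cvtColor(im,cv2.COLOR_RGB2HSV); g=im.astype(int)
    m=((g[...,0]>150)&(g[...,1]>150)).astype(np.uint8)
    m=cv2.morphologyEx(m,cv2.MORPH_CLOSE,np.ones((3,3)))
    out=[]
    for c in cv2.findContours(m,cv2.RETR_EXTERNAL,cv2.CHAIN_APPROX_NONE)[0]:
        if cv2.contourArea(c)<300: continue
        w=onz(p,c[:,0,:],z)[:,:2].astype(np.float32)
        r=cv2.minAreaRect(w*1000); 
        out.append((np.round(r[0],1),np.round(r[1],1),round(r[2],1)))
    return out
E
python3 - <<'E'
from h import *
p=vision.camera_params("top"); im=cv2.imread("pics/top0.png")[:,:,::-1]
for o in modules(p,im): print(o)
c=im[150:290,70:470,::-1]; cv2.imwrite("pics/c0.png",cv2.resize(c,(800,280),interpolation=cv2.INTER_CUBIC))
for n,uv,z in [("railL",(165,168),.045),("railR",(385,193),.045),("knob",(437,243),.097),("spool",(295,131),.058),("carton",(383,306),.055),("pl",(174,310),.01),("foot",(127,239),.006)]:
    print(n,onz(p,uv,z).round(3))
# column scan of the rail
for x in (200,275,350): print(x,im[160:200,x].sum(1)//3)
E
```

```text
(array([ 491.3, -426.3]), array([117.2, 119.6]), 88.1)
(array([ 531.8, -148.9]), array([ 95.9, 141.1]), 2.8)
(array([525.5, 203.7]), array([ 94.1, 140.9]), 1.2)
(array([518.6, 444.4]), array([119.9, 126.4]), 40.7)
(array([543. ,  24.3]), array([140.7,  94.7]), 72.3)
(array([663.2,  14.8]), array([623.2,  25. ]), 84.4)
(array([785.7, -43.1]), array([85. , 68.7]), 1.1)
(array([837.9, 581.7]), array([152.3, 203. ]), 8.6)
(array([877.1, 552.8]), array([292.1, 331.2]), 8.7)
(array([1088.2, -257.2]), array([ 252.8, 1176.5]), 0.1)
(array([1206.3,  693.4]), array([ 31.7, 354. ]), 1.2)
railL [[0.684 0.317 0.045]]
railR [[ 0.625 -0.291  0.045]]
knob [[ 0.482 -0.407  0.097]]
spool [[ 0.796 -0.042  0.058]]
carton [[ 0.322 -0.274  0.055]]
pl [[0.301 0.271 0.01 ]]
foot [[0.489 0.417 0.006]]
200 [ 59  57  55  59  59  57 165 214 221 221 226 224 222 223 202 128  95  95
  96  69  58  55  58  58  58  61  57  59  56  59  60  57  55  56  58  57
  56  59  58  56]
275 [ 58  56  54  54  59  57  58  57  58  60  57  57  58  58  76 206 164  96
  87  85  85 190 220 165 107  98  99  90  65  61  59  59  62  59  58  58
  57  56  58  60]
350 [ 57  56  59  60  59  57  59  57  57  61  57  58  54  58  60  60  61  58
  57  58  63  56  57 147 206 220 222 222 222 222 223 212 135  94  96  96
  72  63  55  58]
```

View pics/c0.png

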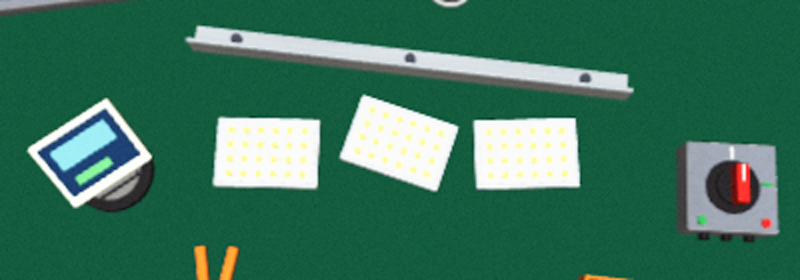

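```bash
cat >> h.py <<'E'
def railfit(p,im):
    g=cv2.GaussianBlur(im.astype(np.float32).mean(2),(1,3),0); A=[];B=[]
    for x in range(178,378,3):
        yc=int(168+(x-165)*25/220)
        c=g[yc:yc+24,x]; i=np.argmax(c<150) if c[0]>150 else 0
        j=[k for k in range(1,22) if c[k-1]>=150>c[k]]; 
        if not j: continue
        j=j[-1]; A.append((x,yc+j-1+(c[j-1]-150)/(c[j-1]-c[j])))
        k=[k for k in range(j,23) if c[k]>=77>c[k+1]]
        if k: k=k[0]; B.append((x,yc+k+(c[k]-77)/(c[k]-c[k+1])))
    res=[]
    for P,z in((A,.045),(B,0.)):
        w=onz(p,P,z)[:,:2]; vx,vy,x0,y0=cv2.fitLine(w.astype(np.float32),cv2.DIST_HUBER,0,.001,.001).ravel()
        res.append((x0-y0*vx/vy, np.arctan2(-vx*np.sign(vy),abs(vy))))  # x at world y=0, yaw of rail
    return res
E
python3 - <<'E'
from h import *
p=vision.camera_params("top"); im=cv2.imread("pics/top0.png")[:,:,::-1]
r=railfit(p,im); print(r)
x0=np.mean([a for a,b in r]); yaw=np.mean([b for a,b in r]); n=np.array([np.cos(yaw),np.sin(yaw)]); t=np.array([-n[1],n[0]])
for (c,s,a) in modules(p,im)[:5]:
    c=c/1000; d=c-[x0,0]; print(c, 'rail x',(d@n).round(4),'y',(d@t).round(4),s,a)
for uv,z in [((165,168),0),((385,193),0)]:
    d=onz(p,uv,.045)[0,:2]-[x0,0]; print(d@n,d@t)
# panel corners, knob red, foot
g=im.astype(int)
m=((g[...,0]>150)&(g[...,1]<60)&(g[...,2]<60)).astype(np.uint8)
for c in cv2.findContours(m,cv2.RETR_EXTERNAL,cv2.CHAIN_APPROX_NONE)[0]:
    if cv2.contourArea(c)>30: print('red',cv2.minAreaRect(c))
m=((g[...,0]>150)&(g[...,1]>150)).astype(np.uint8)
for c in cv2.findContours(m,cv2.RETR_EXTERNAL,cv2.CHAIN_APPROX_NONE)[0]:
    if cv2.contourArea(c)>300 and cv2.boundingRect(c)[0]<120 and cv2.boundingRect(c)[1]>180:
        q=cv2.approxPolyDP(c,6,True)[:,0]; print('panel top',q.tolist())
        for z in(.035,.045,.055): print(z,onz(p,q,z).round(3)[:,:2].tolist())
s=cv2.imread("pics/side0.png")[310:410,180:280]; cv2.imwrite("pics/c1.png",cv2.resize(np.hstack([s,cv2.imread("pics/top0.png")[180:280,70:170],cv2.imread("pics/top0.png")[195:295,390:490]]),(795,265),interpolation=cv2.INTER_CUBIC))
E
```

```text
[(np.float32(0.6451141), np.float32(-0.097252205)), (np.float32(0.64595217), np.float32(-0.096991494))]
[ 0.4913 -0.4263] rail x -0.1122 y -0.4392 [117.2 119.6] 88.1
[ 0.5318 -0.1489] rail x -0.0988 y -0.1592 [ 95.9 141.1] 2.8
[0.5255 0.2037] rail x -0.1392 y 0.1911 [ 94.1 140.9] 1.2
[0.5186 0.4444] rail x -0.1694 y 0.43 [119.9 126.4] 40.7
[0.543  0.0243] rail x -0.1044 y 0.0142 [140.7  94.7] 72.3
0.0075212066010885495 0.3189291134761629
0.007705890989303409 -0.2919546814431153
red ((1.5, 405.5), (3.0, 27.0), 0.0)
red ((4.72747802734375, 390.5378723144531), (57.833736419677734, 3.439208984375), 82.09283447265625)
red ((10.973918914794922, 389.84063720703125), (59.17658615112305, 4.449907302856445), 80.7066879272461)
red ((441.0, 241.0), (18.0, 6.0), 90.0)
panel top [[123, 199], [84, 224], [107, 253], [145, 228]]
0.035 [[0.595, 0.428], [0.523, 0.527], [0.446, 0.456], [0.516, 0.36]]
0.045 [[0.593, 0.424], [0.522, 0.522], [0.445, 0.452], [0.514, 0.357]]
0.055 [[0.591, 0.42], [0.52, 0.518], [0.444, 0.448], [0.512, 0.354]]
```

View pics/c1.png

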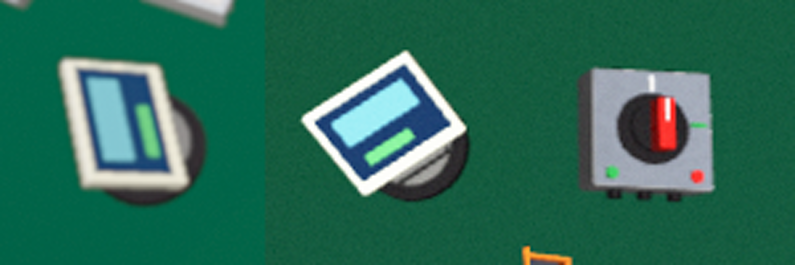

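```bash
cat >> h.py <<'E'
X0,YAW=0.6455,-0.0971
N=np.array([np.cos(YAW),np.sin(YAW)]); T=np.array([-N[1],N[0]])
def r2w(x,y): return np.array([X0,0])+x*N+y*T
def w2r(w): d=np.asarray(w)[:2]-[X0,0]; return np.array([d@N,d@T])
def plan(xy,z,yaw=YAW):
    "shift in tool axes (mm) after spinning to world yaw of tool x"
    s=readout.state(); M=R.from_quat(s['tool_rot']).as_matrix(); y=np.arctan2(M[1,0],M[0,0])
    d=np.array([*xy,z])-s['position']; tx=np.array([np.cos(yaw),np.sin(yaw)]); ty=np.array([tx[1],-tx[0]])
    print('spin',round((y-yaw+np.pi)%(2*np.pi)-np.pi,3),'shift mm',np.round(1000*np.array([d[:2]@tx,d[:2]@ty,-d[2]]),1))
def st():
    s=readout.state(); print('t',round(s['time_s'],2),'pos',s['position'].round(4),'rail',w2r(s['position']).round(4),'F',s['ft_force'].round(1),'q',s['joints'].round(2),'gap',round(s['finger_gap'],4),'grip',round(s['grip_force'],1))
E
python3 - <<'E'
from h import *
plan(r2w(-.19,-.159),.12); st()
p=vision.camera_params("top")
print('knob',onz(p,(441,241),.097),'foot',onz(p,(126.6,235.5),.006))
# panel corners triangulated: side crop coords /2.65+offset
ps=vision.camera_params("side")
sd=lambda u,v:(u/2.65+180,v/2.65+310)
tp=lambda u,v:((u-265)/2.65+70,v/2.65+180)
for n,a,b in [('free R',(60,62),(406,53)),('free L',(83,187),(304,120)),('hinge L',(188,187),(366,194)),('hinge R',(158,66),(466,128))]:
    print(n,tri([ps,p],[sd(*a),tp(*b)]).round(4))
E
```

```text
spin 0.493 shift mm [ 156.9 -453.7  110.2]
t 0.1 pos [ 0.2408 -0.5762  0.2302] rail [-0.3469 -0.6127] F [ 0.2 -0.4 -0.8] q [-1.29  0.05  1.61  0.    1.48 -0.12] gap 0.0856 grip 0.0
knob [[ 0.48697577 -0.41761896  0.097     ]] foot [[0.49877389 0.41857679 0.006     ]]
free R [0.581  0.4072 0.0888]
free L [0.5128 0.5035 0.0812]
hinge L [0.4427 0.4529 0.0338]
hinge R [0.5123 0.3557 0.0411]
```

Emit:
step_arm([
  {"translation": [0, 0, 0], "spin": 0.164},
  {"translation": [0, 0, 0], "spin": 0.164},
  {"translation": [0, 0, 0], "spin": 0.165},
  {"translation": [20, -45, 0], "spin": 0},
  {"translation": [22, -60, 0], "spin": 0},
  {"translation": [22, -60, 0], "spin": 0},
  {"translation": [22, -60, 0], "spin": 0},
  {"translation": [22, -60, 0], "spin": 0},
  {"translation": [22, -60, 0], "spin": 0},
  {"translation": [20, -60, 0], "spin": 0},
], hand=100)

```text
time_s: 1.35
position: [0.4265, -0.1931, 0.231]
tool_rot: [0.999, -0.049, 0.0, -0.0]
ft_force: [0.1, 0.3, 0.6]
finger_gap: 0.0854
grip_force: 0.0
```

Run:
```python
from h import *
st(); plan(r2w(-.19,-.159),.004)
```

```text
t 1.35 pos [ 0.4265 -0.1931  0.231 ] rail [-0.1993 -0.2134] F [0.1 0.3 0.6] q [-0.58 -0.34  1.96  0.    1.51  1.08] gap 0.0854 grip 0.0
spin -0.0 shift mm [  9.3 -54.4 227. ]
```

Emit:
step_arm([
  {"translation": [4, -48, 20], "spin": 0},
  {"translation": [0, 0, 50], "spin": 0},
  {"translation": [0, 0, 50], "spin": 0},
  {"translation": [0, 0, 50], "spin": 0},
  {"translation": [0, 0, 40], "spin": 0},
  {"translation": [0, 0, 0], "spin": 0},
  {"translation": [0, 0, 0], "spin": 0},
])

```text
time_s: 2.22
position: [0.4358, -0.1482, 0.0227]
tool_rot: [0.999, -0.049, 0.001, 0.0]
ft_force: [0.4, -1.1, 0.6]
finger_gap: 0.0851
grip_force: 0.0
```

Run:
```python
from h import *
st(); plan(r2w(-.19,-.159),.004)
```

```text
t 2.23 pos [ 0.4358 -0.1482  0.0227] rail [-0.1944 -0.1679] F [ 0.4 -1.1  0.6] q [-0.49 -0.11  2.15  0.    1.1   1.18] gap 0.0851 grip 0.0
spin -0.0 shift mm [ 4.4 -8.9 18.7]
```

Emit:
step_arm([
  {"translation": [0, -9, 8], "spin": 0},
  {"translation": [5, 0, 9], "spin": 0},
  {"translation": [8, 0, 0], "spin": 0},
  {"translation": [8, 0, 0], "spin": 0},
  {"translation": [8, 0, 0], "spin": 0},
  {"translation": [8, 0, 0], "spin": 0},
  {"translation": [8, 0, 0], "spin": 0},
  {"translation": [8, 0, 0], "spin": 0},
  {"translation": [8, 0, 0], "spin": 0},
  {"translation": [8, 0, 0], "spin": 0},
])

```text
time_s: 3.48
position: [0.5047, -0.1457, 0.004]
tool_rot: [0.999, -0.049, -0.0, 0.0]
ft_force: [-2.9, 0.9, -2.2]
finger_gap: 0.0855
grip_force: 1.2
```

Emit:
step_arm([
  {"translation": [6, 0, 0], "spin": 0},
  {"translation": [3, 0, 0], "spin": 0},
  {"translation": [0, 0, 0], "spin": 0},
])

```text
time_s: 3.85
position: [0.5139, -0.1465, 0.0045]
tool_rot: [0.999, -0.049, 0.001, 0.0]
ft_force: [-0.8, 0.1, -0.2]
finger_gap: 0.0853
grip_force: 0.5
```

Run:
```python
from h import *
st()
p=vision.camera_params("top"); im=vision.camera("top"); cv2.imwrite("pics/t1.png",im[:,:,::-1]); cv2.imwrite("pics/c2.png",cv2.resize(im[140:280,220:420,::-1],(800,560),interpolation=cv2.INTER_CUBIC))
```

```text
t 3.85 pos [ 0.5139 -0.1465  0.0045] rail [-0.1167 -0.1586] F [-0.8  0.1 -0.2] q [-0.42  0.1   1.98  0.    1.07  1.25] gap 0.0853 grip 0.5
```

View pics/c2.png

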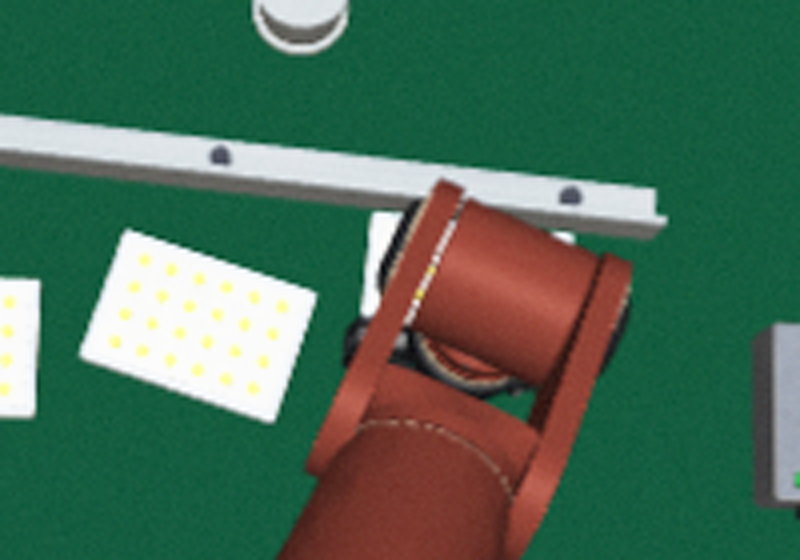

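Emit:
step_arm([
  {"translation": [4, 0, 0], "spin": 0},
  {"translation": [3, 0, 0], "spin": 0},
  {"translation": [2, 0, 0], "spin": 0},
])

```text
time_s: 4.28
position: [0.5222, -0.1473, 0.0046]
tool_rot: [0.999, -0.049, -0.0, 0.0]
ft_force: [-6.0, 0.6, 4.1]
finger_gap: 0.0855
grip_force: 2.9
```

Emit:
step_arm([
  {"translation": [1.5, 0, 0], "spin": 0},
  {"translation": [1.5, 0, 0], "spin": 0},
  {"translation": [0, 0, 0], "spin": 0},
])

```text
time_s: 4.65
position: [0.5236, -0.1474, 0.0046]
tool_rot: [0.999, -0.049, -0.003, -0.0]
ft_force: [-11.5, 1.0, 9.0]
finger_gap: 0.0852
grip_force: 5.9
```

Emit:
step_arm([
  {"translation": [2, 0, 0], "spin": 0},
  {"translation": [0, 0, 0], "spin": 0},
])

```text
time_s: 4.9
position: [0.5235, -0.1474, 0.0043]
tool_rot: [0.999, -0.048, -0.005, -0.0]
ft_force: [-18.9, 2.0, 14.9]
finger_gap: 0.0851
grip_force: 9.7
```

Emit:
step_arm([
  {"translation": [-6, 0, 0], "spin": 0},
  {"translation": [-20, 0, 0], "spin": 0},
  {"translation": [-35, 0, -20], "spin": 0},
  {"translation": [-35, 0, -30], "spin": 0},
  {"translation": [0, -40, -10], "spin": 0},
  {"translation": [0, -45, 0], "spin": 0},
  {"translation": [0, -45, 0], "spin": 0},
  {"translation": [0, -43, 0], "spin": 0},
  {"translation": [0, 0, 0], "spin": 0},
])

```text
time_s: 6.02
position: [0.4496, 0.036, 0.065]
tool_rot: [0.999, -0.046, 0.002, -0.0]
ft_force: [-0.3, -0.6, -0.3]
finger_gap: 0.0855
grip_force: 0.0
```

Run:
```python
from h import *
st(); plan(r2w(-.195,.014),.004)
```

```text
t 6.03 pos [0.4496 0.036  0.065 ] rail [-0.1985  0.0168] F [-0.3 -0.6 -0.3] q [-0.09 -0.21  2.15  0.    1.2   1.58] gap 0.0855 grip 0.0
spin 0.004 shift mm [ 3.5  2.8 61. ]
```

Emit:
step_arm([
  {"translation": [2, 3, 30], "spin": 0},
  {"translation": [0, 0, 31], "spin": 0},
  {"translation": [8, 0, 0], "spin": 0},
  {"translation": [8, 0, 0], "spin": 0},
  {"translation": [8, 0, 0], "spin": 0},
  {"translation": [8, 0, 0], "spin": 0},
  {"translation": [8, 0, 0], "spin": 0},
  {"translation": [8, 0, 0], "spin": 0},
  {"translation": [8, 0, 0], "spin": 0},
  {"translation": [8, 0, 0], "spin": 0},
])

```text
time_s: 7.28
position: [0.514, 0.0247, 0.0033]
tool_rot: [0.999, -0.048, -0.001, -0.0]
ft_force: [-6.1, 0.7, 4.6]
finger_gap: 0.0852
grip_force: 2.7
```

Emit:
step_arm([
  {"translation": [8, 0, 0], "spin": 0},
  {"translation": [6, 0, 0], "spin": 0},
  {"translation": [5, 0, 0], "spin": 0},
  {"translation": [3, 0, 0], "spin": 0},
  {"translation": [0, 0, 0], "spin": 0},
])

```text
time_s: 7.9
position: [0.5364, 0.0223, 0.0033]
tool_rot: [0.999, -0.049, 0.001, -0.0]
ft_force: [-1.1, 1.0, -0.3]
finger_gap: 0.0856
grip_force: 0.7
```

Run:
```python
from h import *
st()
```

```text
t 7.9 pos [0.5364 0.0223 0.0033] rail [-0.1108  0.0116] F [-1.1  1.  -0.3] q [-0.1   0.1   1.97  0.    1.06  1.57] gap 0.0856 grip 0.7
```

Emit:
step_arm([
  {"translation": [3, 0, 0], "spin": 0},
  {"translation": [2, 0, 0], "spin": 0},
  {"translation": [2, 0, 0], "spin": 0},
  {"translation": [1, 0, 0], "spin": 0},
  {"translation": [0, 0, 0], "spin": 0},
])

```text
time_s: 8.52
position: [0.5401, 0.0219, 0.0028]
tool_rot: [0.999, -0.049, -0.005, -0.0]
ft_force: [-16.5, 0.4, 11.3]
finger_gap: 0.0854
grip_force: 8.3
```

Emit:
step_arm([
  {"translation": [-8, 0, 0], "spin": 0},
  {"translation": [-30, 0, 0], "spin": 0},
  {"translation": [-40, 0, -30], "spin": 0},
  {"translation": [-35, 0, -30], "spin": 0},
  {"translation": [0, -45, 0], "spin": 0},
  {"translation": [0, -45, 0], "spin": 0},
  {"translation": [0, -45, 0], "spin": 0},
  {"translation": [0, -45, 0], "spin": 0},
  {"translation": [0, 0, 0], "spin": 0},
])

```text
time_s: 9.65
position: [0.4499, 0.214, 0.0641]
tool_rot: [0.999, -0.047, 0.002, -0.001]
ft_force: [-0.3, -1.3, -1.3]
finger_gap: 0.0853
grip_force: 0.0
```

Run:
```python
from h import *
st(); plan(r2w(-.217,.191),.004)
p=vision.camera_params("top"); im=vision.camera("top"); cv2.imwrite("pics/t2.png",im[:,:,::-1])
for c,s,a in modules(p,im): 
    if c[0]<700: print(c,s,a,w2r(c/1000).round(4))
```

```text
t 9.65 pos [0.4499 0.214  0.0641] rail [-0.2154  0.1941] F [-0.3 -1.3 -1.3] q [ 0.29 -0.09  2.04  0.    1.18  1.96] gap 0.0853 grip 0.0
spin 0.004 shift mm [-1.6  3.1 60.1]
[ 491.3 -426.3] [117.3 119.6] 88.1 [-0.1121 -0.4392]
[526.  183.3] [ 94.1 100. ] 1.2 [-0.1367  0.1709]
[513.3 439.9] [133.7 126.4] 40.7 [-0.1742  0.425 ]
[613.4  19.7] [623.2 125.1] 84.3 [-0.0339  0.0165]
```

Emit:
step_arm([
  {"translation": [-1, 3, 30], "spin": 0},
  {"translation": [0, 0, 30], "spin": 0},
  {"translation": [10, 0, 0], "spin": 0},
  {"translation": [10, 0, 0], "spin": 0},
  {"translation": [10, 0, 0], "spin": 0},
  {"translation": [10, 0, 0], "spin": 0},
  {"translation": [10, 0, 0], "spin": 0},
  {"translation": [10, 0, 0], "spin": 0},
  {"translation": [10, 0, 0], "spin": 0},
  {"translation": [10, 0, 0], "spin": 0},
])

```text
time_s: 10.95
position: [0.5279, 0.2012, 0.0046]
tool_rot: [0.999, -0.049, -0.0, -0.0]
ft_force: [-5.5, 1.1, 5.0]
finger_gap: 0.0851
grip_force: 3.0
```

Emit:
step_arm([
  {"translation": [8, 0, 0], "spin": 0},
  {"translation": [8, 0, 0], "spin": 0},
  {"translation": [5, 0, 0], "spin": 0},
  {"translation": [3, 0, 0], "spin": 0},
  {"translation": [3, 0, 0], "spin": 0},
  {"translation": [0, 0, 0], "spin": 0},
])

```text
time_s: 11.7
position: [0.5548, 0.1984, 0.0041]
tool_rot: [0.999, -0.049, 0.001, -0.0]
ft_force: [-2.2, 0.4, 2.8]
finger_gap: 0.0854
grip_force: 1.5
```

Run:
```python
from h import *
st()
```

```text
t 11.7 pos [0.5548 0.1984 0.0041] rail [-0.1095  0.1887] F [-2.2  0.4  2.8] q [0.22 0.21 1.85 0.   1.08 1.89] gap 0.0854 grip 1.5
```

Emit:
step_arm([
  {"translation": [2, 0, 0], "spin": 0},
  {"translation": [2, 0, 0], "spin": 0},
  {"translation": [2, 0, 0], "spin": 0},
  {"translation": [0, 0, 0], "spin": 0},
])

```text
time_s: 12.2
position: [0.5575, 0.1981, 0.0034]
tool_rot: [0.999, -0.049, -0.003, 0.0]
ft_force: [-14.4, 0.9, 10.0]
finger_gap: 0.0855
grip_force: 6.7
```

Emit:
step_arm([
  {"translation": [-8, 0, 0], "spin": 0},
  {"translation": [-25, 0, 0], "spin": 0},
  {"translation": [0, 0, -50], "spin": 0},
  {"translation": [0, 0, -50], "spin": 0},
  {"translation": [0, 0, -50], "spin": 0},
  {"translation": [0, -50, 0], "spin": 0},
  {"translation": [0, -50, 0], "spin": 0},
  {"translation": [0, -50, 0], "spin": 0},
  {"translation": [0, -50, 0], "spin": 0},
  {"translation": [0, 0, 0], "spin": 0},
])

```text
time_s: 13.45
position: [0.547, 0.4029, 0.1534]
tool_rot: [0.999, -0.047, 0.001, -0.001]
ft_force: [0.6, -0.6, -0.9]
finger_gap: 0.0855
grip_force: 0.0
```

Run:
```python
from h import *
st(); plan((.472,.53),.05)
p=vision.camera_params("wrist"); im=vision.camera("wrist"); cv2.imwrite("pics/w1.png",im[:,:,::-1])
print(p['xyz'],R.from_quat(p['orientation']).as_matrix().round(2).tolist())
```

```text
t 13.45 pos [0.547  0.4029 0.1534] rail [-0.1371  0.3915] F [ 0.6 -0.6 -0.9] q [ 0.53  0.23  1.55 -0.    1.36  2.19] gap 0.0855 grip 0.0
spin 0.003 shift mm [ -87.  -119.2  103.4]
[0.61678767 0.39633519 0.29604337] [[-0.09, 0.96, 0.27], [-1.0, -0.09, -0.03], [-0.0, -0.27, 0.96]]
```

View pics/w1.png

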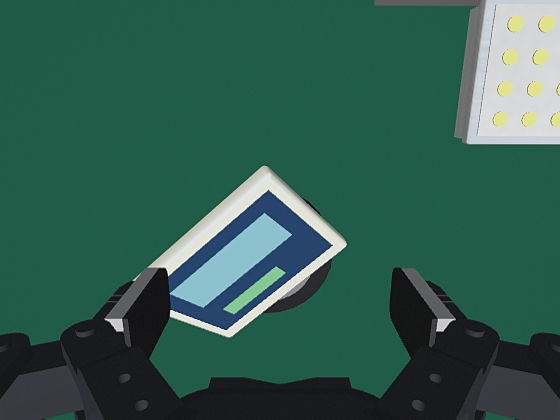

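Emit:
step_arm([
  {"translation": [0, -50, 0], "spin": 0},
  {"translation": [-20, -50, 0], "spin": 0},
  {"translation": [-35, -19, 0], "spin": 0},
  {"translation": [-32, 0, 0], "spin": 0},
  {"translation": [0, 0, 35], "spin": 0},
  {"translation": [0, 0, 35], "spin": 0},
  {"translation": [0, 0, 31], "spin": 0},
  {"translation": [0, 0, 0], "spin": 0},
], hand=0)

```text
time_s: 14.5
position: [0.4703, 0.5239, 0.0488]
tool_rot: [0.999, -0.049, -0.002, 0.002]
ft_force: [-0.3, 0.4, 0.5]
finger_gap: -0.0002
grip_force: 0.0
```

Run:
```python
from h import *
st(); 
for q in [(.49,.505),(.521,.502),(.549,.488)]: plan(q,.05)
```

```text
t 14.5 pos [0.4703 0.5239 0.0488] rail [-0.2252  0.5045] F [-0.3  0.4  0.5] q [ 0.73  0.4   1.53 -0.    1.22  2.4 ] gap -0.0002 grip 0.0
spin -0.001 shift mm [21.4 16.9 -1.2]
spin -0.001 shift mm [52.6 16.9 -1.2]
spin -0.001 shift mm [81.8 28.1 -1.2]
```

Emit:
step_arm([
  {"translation": [7, 6, 0], "spin": 0},
  {"translation": [7, 6, 0], "spin": 0},
  {"translation": [8, 5, 0], "spin": 0},
  {"translation": [8, 0, 0], "spin": 0},
  {"translation": [8, 0, 0], "spin": 0},
  {"translation": [8, 0, 0], "spin": 0},
  {"translation": [8, 1, 0], "spin": 0},
  {"translation": [8, 3, 0], "spin": 0},
  {"translation": [8, 3, 0], "spin": 0},
  {"translation": [0, 0, 0], "spin": 0},
])

```text
time_s: 15.75
position: [0.5397, 0.4954, 0.0522]
tool_rot: [0.999, -0.049, 0.0, 0.0]
ft_force: [-0.5, 0.1, 0.5]
finger_gap: 0.0001
grip_force: 0.0
```

Emit:
step_arm([
  {"translation": [6, 2, 0], "spin": 0},
  {"translation": [6, 3, 0], "spin": 0},
  {"translation": [0, 0, 0], "spin": 0},
])

```text
time_s: 16.12
position: [0.5509, 0.4897, 0.0525]
tool_rot: [0.999, -0.049, 0.0, 0.0]
ft_force: [-0.7, -0.7, 1.1]
finger_gap: -0.0004
grip_force: 0.4
```

Run:
```python
from h import *
st()
p=vision.camera_params("side"); im=vision.camera("side"); cv2.imwrite("pics/c3.png",cv2.resize(im[240:420,130:330,::-1],(800,720)[:1]+(600,),interpolation=cv2.INTER_CUBIC))
```

```text
t 16.12 pos [0.5509 0.4897 0.0525] rail [-0.1416  0.4782] F [-0.7 -0.7  1.1] q [ 0.63  0.46  1.45 -0.    1.24  2.29] gap -0.0004 grip 0.4
```

View pics/c3.png

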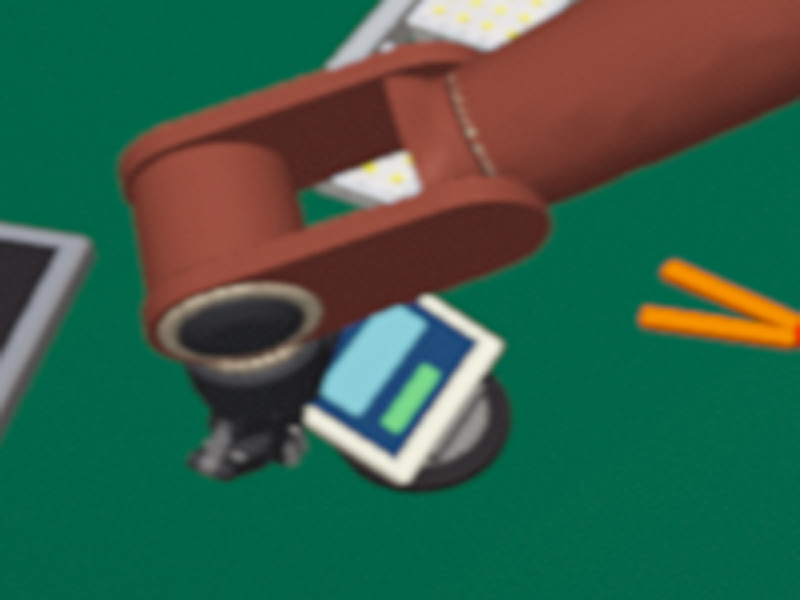

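Run:
```python
from h import *
p=vision.camera_params("side")
w=onz(p,[(400/4+130,485*.3+240),(500/4+130,345*.3+240),(305/4+130,410*.3+240)],.042); print(w.round(4)); d=w[0]-w[1]; print(np.hypot(*d[:2]),np.degrees(np.arctan2(-d[0],d[1])))
```

```text
[[0.4791 0.4843 0.042 ]
 [0.4654 0.3643 0.042 ]
 [0.5552 0.4536 0.042 ]]
0.12078910658558455 -6.5008495726525135
```

Emit:
step_arm([
  {"translation": [-3, -15, 0], "spin": 0},
  {"translation": [0, -25, -20], "spin": 0},
  {"translation": [0, 0, -40], "spin": 0},
  {"translation": [30, 0, -40], "spin": 0},
  {"translation": [35, 30, 0], "spin": 0},
  {"translation": [0, 45, 0], "spin": 0},
  {"translation": [0, 40, 0], "spin": 0},
  {"translation": [0, 0, 0], "spin": 0},
], hand=100)

```text
time_s: 17.18
position: [0.6048, 0.4079, 0.1521]
tool_rot: [0.999, -0.05, -0.0, 0.0]
ft_force: [0.8, 0.4, 0.9]
finger_gap: 0.0859
grip_force: 0.0
```

Run:
```python
from h import *
st(); plan((.60,.411),.045)
p=vision.camera_params("top"); im=vision.camera("top"); ps=vision.camera_params("side"); s=vision.camera("side")
cv2.imwrite("pics/c4.png",np.hstack([cv2.resize(a,(400,400),interpolation=cv2.INTER_CUBIC)[:,:,::-1] for a in (im[160:280,60:180],s[260:410,150:300])]))
```

```text
t 17.18 pos [0.6048 0.4079 0.1521] rail [-0.08   0.402] F [0.8 0.4 0.9] q [ 0.49  0.35  1.41 -0.    1.38  2.16] gap 0.0859 grip 0.0
spin -0.002 shift mm [ -5.1  -2.6 107.1]
```

View pics/c4.png

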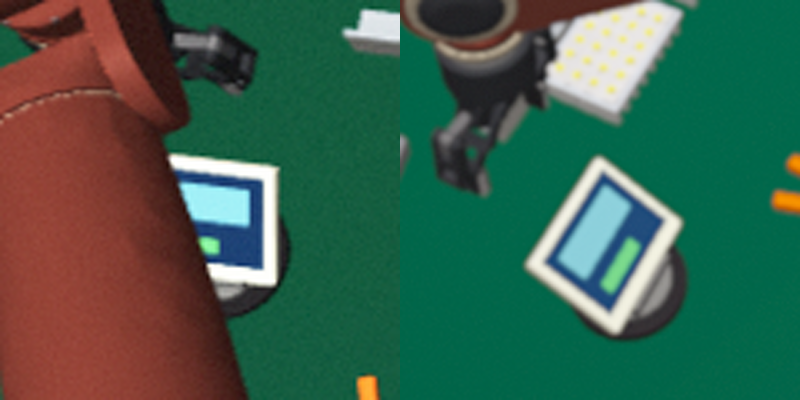

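Run:
```python
from h import *
p=vision.camera_params("top");ps=vision.camera_params("side")
a=tri([p,ps],[(143.4,210.4),(225,318.9)]);b=tri([p,ps],[(143.4,246.4),(256.5,343.3)])
l=onz(ps,[(525-400)*.375+150,263*.375+260],a[2])[0]
print(a.round(4),b.round(4),l.round(4),np.degrees(np.arctan2(-(l-a)[0],(l-a)[1])))
```

```text
[0.5511 0.3513 0.088 ] [0.4645 0.3596 0.036 ] [0.5661 0.4701 0.088 ] -7.181391755724664
```

Emit:
step_arm([
  {"translation": [0, -4, 35], "spin": 0},
  {"translation": [0, 0, 35], "spin": 0},
  {"translation": [0, 0, 37], "spin": 0},
  {"translation": [0, 0, 0], "spin": 0},
])

```text
time_s: 17.77
position: [0.6021, 0.4136, 0.0406]
tool_rot: [0.999, -0.048, -0.003, 0.002]
ft_force: [-1.0, -0.1, -0.4]
finger_gap: 0.0853
grip_force: 0.0
```

Emit:
step_arm([
  {"translation": [-5, 6, 0], "spin": 0},
  {"translation": [-8, 0, 0], "spin": 0},
  {"translation": [-8, 0, 0], "spin": 0},
  {"translation": [-6, 0, -1], "spin": 0},
  {"translation": [-6, 0, -3], "spin": 0},
  {"translation": [-6, 0, -3], "spin": 0},
  {"translation": [-5, 0, -4], "spin": 0},
  {"translation": [-5, 0, -4], "spin": 0},
  {"translation": [0, 0, 0], "spin": 0},
])

```text
time_s: 18.9
position: [0.5599, 0.4124, 0.0646]
tool_rot: [0.999, -0.049, 0.005, -0.001]
ft_force: [8.0, -2.6, 5.6]
finger_gap: 0.0853
grip_force: 3.7
```

Emit:
step_arm([
  {"translation": [-4, 0, -3], "spin": 0},
  {"translation": [-4, 0, -3], "spin": 0},
  {"translation": [-3, 0, -2], "spin": 0},
  {"translation": [0, 0, 0], "spin": 0},
])

```text
time_s: 19.4
position: [0.5498, 0.4136, 0.0733]
tool_rot: [0.999, -0.049, 0.006, -0.002]
ft_force: [7.7, -1.9, 6.9]
finger_gap: 0.0854
grip_force: 4.3
```

Run:
```python
from h import *
st(); s=vision.camera("side");im=vision.camera("top")
cv2.imwrite("pics/c5.png",np.hstack([cv2.resize(a,(400,400),interpolation=cv2.INTER_CUBIC)[:,:,::-1] for a in (im[160:280,60:180],s[260:410,150:300])]))
```

```text
t 19.4 pos [0.5498 0.4136 0.0733] rail [-0.1354  0.4024] F [ 7.7 -1.9  6.9] q [ 0.54  0.32  1.58 -0.    1.23  2.21] gap 0.0854 grip 4.3
```

View pics/c5.png

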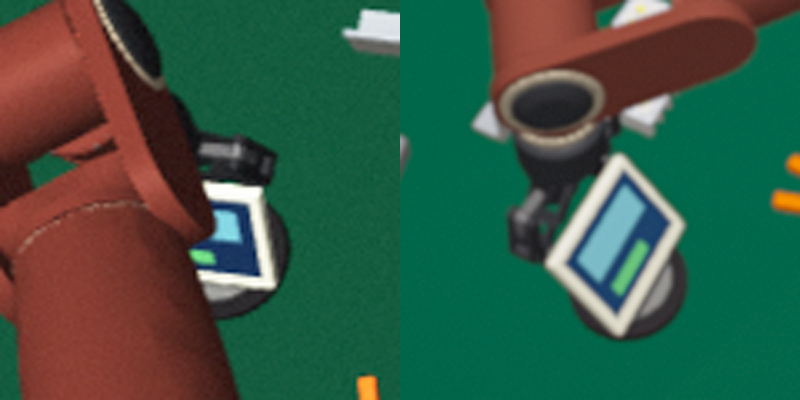

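Run:
```python
from h import *
p=vision.camera_params("top");ps=vision.camera_params("side")
print(tri([p,ps],[(138.6,216.4),(231.75,318.9)]))
```

```text
[0.53040331 0.35570099 0.10749013]
```

Emit:
step_arm([
  {"translation": [-4, 0, -1], "spin": 0},
  {"translation": [-4, 0, 0], "spin": 0},
  {"translation": [-3, 0, 0], "spin": 0},
  {"translation": [0, 0, 0], "spin": 0},
])

```text
time_s: 20.0
position: [0.5371, 0.4151, 0.0728]
tool_rot: [0.999, -0.049, 0.004, -0.002]
ft_force: [4.9, -0.5, 4.0]
finger_gap: 0.0855
grip_force: 2.8
```

Emit:
step_arm([
  {"translation": [8, 0, 0], "spin": 0},
  {"translation": [25, 0, -20], "spin": 0},
  {"translation": [20, 0, -50], "spin": 0},
  {"translation": [0, 0, -50], "spin": 0},
  {"translation": [0, 50, 0], "spin": 0},
  {"translation": [0, 60, 0], "spin": 0},
  {"translation": [0, 60, 0], "spin": 0},
  {"translation": [0, 60, 0], "spin": 0},
  {"translation": [0, 60, 0], "spin": 0},
  {"translation": [0, 0, 0], "spin": 0},
])

```text
time_s: 21.25
position: [0.5577, 0.1171, 0.1886]
tool_rot: [0.999, -0.051, -0.001, 0.0]
ft_force: [0.3, -0.4, 0.1]
finger_gap: 0.0857
grip_force: 0.0
```

```bash
cat >> h.py <<'E'
def panel(cam,roi):
    "image corners of the white panel within roi x0,y0,x1,y1"
    im=vision.camera(cam); x0,y0,x1,y1=roi; c=im[y0:y1,x0:x1].astype(int)
    m=((c[...,0]>120)&(c[...,1]>120)&(c[...,2]>100)).astype(np.uint8)
    cs=cv2.findContours(m,cv2.RETR_EXTERNAL,cv2.CHAIN_APPROX_NONE)[0]; k=max(cs,key=cv2.contourArea)
    q=cv2.approxPolyDP(cv2.convexHull(k),4,True)[:,0]+[x0,y0]
    return im,q
E
python3 - <<'E'
from h import *
st()
p=vision.camera_params("top");ps=vision.camera_params("side")
im,q=panel("top",(60,170,165,290)); s,qs=panel("side",(170,280,290,400)); print(q.tolist(),qs.tolist())
cv2.imwrite("pics/t3.png",im[:,:,::-1]); cv2.imwrite("pics/s3.png",s[:,:,::-1])
cv2.imwrite("pics/c6.png",np.hstack([cv2.resize(a,(400,400),interpolation=cv2.INTER_CUBIC)[:,:,::-1] for a in (im[180:280,70:170],s[300:400,190:290])]))
E
```

```text
t 21.25 pos [0.5577 0.1171 0.1886] rail [-0.0987  0.1081] F [ 0.3 -0.4  0.1] q [ 0.08 -0.05  1.78 -0.    1.41  1.75] gap 0.0857 grip 0.0
[[89, 216], [135, 220], [142, 246], [122, 249], [98, 241]] [[237, 318], [256, 346], [247, 373], [231, 385], [209, 358]]
```

View pics/c6.png

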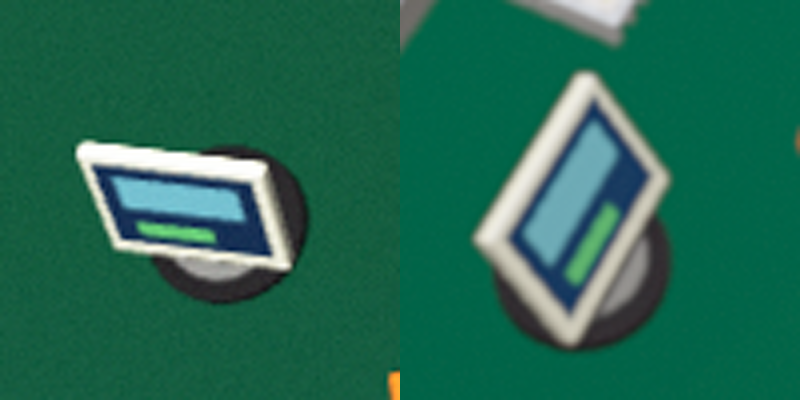

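```bash
cat >> h.py <<'E'
def screen(im,roi,k=4):
    "corners of the blue screen (screen incl. lighter parts), by 4 fitted contour sides"
    x0,y0,x1,y1=roi; c=cv2.resize(im[y0:y1,x0:x1],None,fx=k,fy=k,interpolation=cv2.INTER_CUBIC).astype(int)
    m=((c[...,2]>c[...,0]+30)&(c[...,2]>c[...,1]-10)).astype(np.uint8)
    cs=cv2.findContours(m,cv2.RETR_EXTERNAL,cv2.CHAIN_APPROX_NONE)[0]; h=cv2.convexHull(max(cs,key=cv2.contourArea))
    q=cv2.approxPolyN(h,4,ensure_convex=True)[0].reshape(-1,2)
    return (q+.5)/k-.5+[x0,y0]
def tilt(imt,ims,rt=(60,170,165,290),rs=(170,280,290,400)):
    p=vision.camera_params("top");ps=vision.camera_params("side")
    a=screen(imt,rt);b=screen(ims,rs)
    a=a[np.argsort(a.sum(1))]; # TL, (.. ), BR
    tl=a[0]; br=a[3]; tr,bl=(a[1],a[2]) if a[1][0]>a[2][0] else (a[2],a[1])
    fr=b[np.argmin(b[:,1])]; hl=b[np.argmax(b[:,1])]; fl=b[np.argmin(b[:,0])]; hr=b[np.argmax(b[:,0])]
    P=[tri([p,ps],[u,v]) for u,v in((tl,fl),(tr,fr),(br,hr),(bl,hl))]
    P=np.array(P); up=(P[0]+P[1]-P[2]-P[3])/2; e=(P[0]+P[3]-P[1]-P[2])/2
    print(P.round(4).tolist()); print('size',np.linalg.norm(e).round(4),np.linalg.norm(up).round(4),'tilt',np.arctan2(up[2],np.hypot(*up[:2])).round(3),'edge vs rail',(np.arctan2(-e[0],e[1])-YAW).round(3))
E
python3 - <<'E'
from h import *
im=cv2.imread("pics/t3.png")[:,:,::-1]; s=cv2.imread("pics/s3.png")[:,:,::-1]
print(screen(im,(60,170,165,290)).round(1).tolist(),screen(s,(170,280,290,400)).round(1).tolist())
tilt(im,s)
tilt(cv2.imread("pics/top0.png")[:,:,::-1],cv2.imread("pics/side0.png")[:,:,::-1])
for c,sz,a in modules(vision.camera_params("top"),im): 
    if 450<c[0]<700: print(c,sz,a)
E
```

```text
[[131.9, 225.1], [137.6, 243.9], [99.9, 239.4], [92.4, 220.6]] [[251.6, 343.6], [231.9, 377.9], [216.9, 359.1], [238.1, 324.9]]
[[0.5155, 0.4678, 0.1185], [0.507, 0.3686, 0.114], [0.4707, 0.3714, 0.0498], [0.4794, 0.4708, 0.0546]]
size 0.0998 0.0736 tilt 1.055 edge vs rail 0.01
[[0.5123, 0.4529, 0.1871], [0.5679, 0.4081, 0.0894], [0.51, 0.4036, -0.0642], [0.4567, 0.4521, 0.0522]]
size 0.1288 0.155 tilt 1.196 edge vs rail 0.959
[ 491.3 -426.3] [117.3 119.6] 88.1
[502.3 441.2] [158.8  80.7] 84.4
[588.6 186. ] [ 48.1 111.7] 1.2
[602.2 -95.7] [391.3 125.1] 84.4
```

Emit:
step_arm([
  {"translation": [-2, 40, -20], "spin": 0},
  {"translation": [-2, 60, 0], "spin": 0},
  {"translation": [-2, 60, 0], "spin": 0},
  {"translation": [-2, 60, 0], "spin": 0},
  {"translation": [-2, 60, 0], "spin": 0},
  {"translation": [-2, 60, 0], "spin": 0},
  {"translation": [-2, 60, 0], "spin": 0},
  {"translation": [-2, 60, 0], "spin": 0},
  {"translation": [-3, 60, 0], "spin": 0},
  {"translation": [0, 0, 0], "spin": 0},
])

```text
time_s: 22.6
position: [0.4892, -0.3976, 0.2085]
tool_rot: [0.999, -0.05, -0.0, -0.0]
ft_force: [1.0, 0.4, 0.1]
finger_gap: 0.0856
grip_force: 0.0
```

Run:
```python
from h import *
st(); plan((.487,-.4176),.21)
im=vision.camera("top"); cv2.imwrite("pics/t4.png",im[:,:,::-1])
for c,sz,a in modules(vision.camera_params("top"),im): 
    if 450<c[0]<700: print(c,sz,a)
p=vision.camera_params("wrist"); w=vision.camera("wrist"); cv2.imwrite("pics/w2.png",w[:,:,::-1]); import json; json.dump({k:np.asarray(v).tolist() for k,v in p.items()},open("w2.json","w"))
cv2.imwrite("pics/c7.png",np.hstack([cv2.resize(w,(480,360))[:,:,::-1],cv2.resize(im[150:260,165:395],(320,153))[:,:,::-1].repeat(1,0) if 0 else cv2.copyMakeBorder(cv2.resize(im[150:260,165:395],(320,153)),0,207,0,0,cv2.BORDER_CONSTANT)[:,:,::-1]]))
```

```text
t 22.6 pos [ 0.4892 -0.3976  0.2085] rail [-0.1171 -0.4109] F [1.  0.4 0.1] q [-0.8   0.08  1.62 -0.    1.44  0.87] gap 0.0856 grip 0.0
spin -0.003 shift mm [-0.2 20.1 -1.5]
[ 493.9 -386.1] [ 35.3 111. ] 87.3
[502.3 441.2] [158.8  80.7] 84.4
[578.9 194.1] [140.5  96.2] 84.5
[613.3  19.7] [623.2 124.9] 84.4
```

View pics/c7.png

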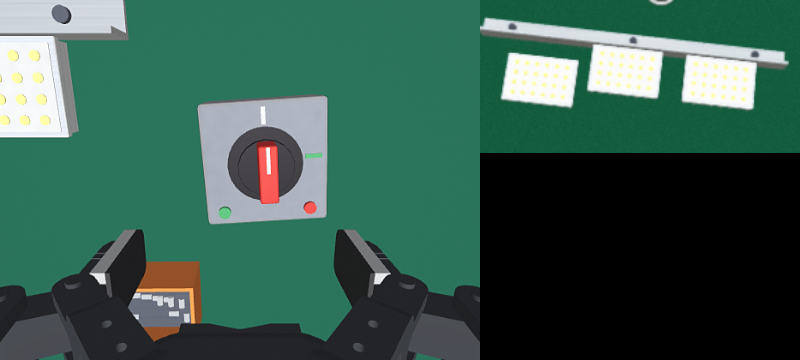

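Run:
```python
from h import *
for w in [(.5789,.1941)]: print(w2r(w))
import json
p=json.load(open("w2.json")); p={k:np.array(v) for k,v in p.items()}
w=cv2.imread("pics/w2.png")[:,:,::-1].astype(int)
m=((w[...,0]>170)&(w[...,1]<90)&(w[...,2]<90)).astype(np.uint8); m[:,:280]*=1
for c in cv2.findContours(m,cv2.RETR_EXTERNAL,cv2.CHAIN_APPROX_NONE)[0]:
    if cv2.contourArea(c)>300:
        q=cv2.minAreaRect(onz(p,c[:,0],.097)[:,:2].astype(np.float32)*1000); print(q)
plan(r2w(-.18,.17),.08)
```

```text
[-0.08510379  0.18672899]
((487.8746643066406, -419.0628356933594), (15.349318504333496, 49.04364013671875), 88.22114562988281)
spin 0.001 shift mm [ -63.3 -577.7  128.6]
```

Emit:
step_arm([
  {"translation": [-6, -45, 0], "spin": 0},
  {"translation": [-6, -60, 0], "spin": 0},
  {"translation": [-7, -60, 0], "spin": 0},
  {"translation": [-7, -60, 0], "spin": 0},
  {"translation": [-7, -60, 0], "spin": 0},
  {"translation": [-7, -60, 0], "spin": 0},
  {"translation": [-7, -60, 0], "spin": 0},
  {"translation": [-8, -60, 20], "spin": 0},
  {"translation": [-8, -60, 40], "spin": 0},
  {"translation": [0, -60, 40], "spin": 0},
])

```text
time_s: 23.95
position: [0.4814, 0.1795, 0.1203]
tool_rot: [0.999, -0.047, 0.001, -0.0]
ft_force: [0.0, -0.4, 0.7]
finger_gap: 0.0852
grip_force: 0.0
```

Emit:
step_arm([
  {"translation": [0, -12, 40], "spin": 0},
  {"translation": [0, 0, 40], "spin": 0},
  {"translation": [0, 0, 0], "spin": 0},
])

```text
time_s: 24.32
position: [0.4795, 0.1887, 0.037]
tool_rot: [0.999, -0.047, -0.004, 0.001]
ft_force: [0.6, -0.5, -0.6]
finger_gap: 0.0855
grip_force: 0.0
```

Run:
```python
from h import *
st(); plan(r2w(-.115,.187),.004)
```

```text
t 24.32 pos [0.4795 0.1887 0.037 ] rail [-0.1835  0.1717] F [ 0.6 -0.5 -0.6] q [0.23 0.01 2.01 0.   1.14 1.89] gap 0.0855 grip 0.0
spin 0.003 shift mm [ 68.5 -15.3  33. ]
```

Emit:
step_arm([
  {"translation": [0, -15, 18], "spin": 0},
  {"translation": [5, 0, 15], "spin": 0},
  {"translation": [9, 0, 0], "spin": 0},
  {"translation": [9, 0, 0], "spin": 0},
  {"translation": [9, 0, 0], "spin": 0},
  {"translation": [9, 0, 0], "spin": 0},
  {"translation": [9, 0, 0], "spin": 0},
  {"translation": [9, 0, 0], "spin": 0},
  {"translation": [8, 0, 0], "spin": 0},
  {"translation": [0, 0, 0], "spin": 0},
])

```text
time_s: 25.58
position: [0.5528, 0.1958, 0.0077]
tool_rot: [0.999, -0.049, 0.0, -0.0]
ft_force: [0.7, -0.9, 0.3]
finger_gap: 0.0853
grip_force: 0.0
```

Emit:
step_arm([
  {"translation": [4, 0, 0], "spin": 0},
  {"translation": [3, 0, 0], "spin": 0},
  {"translation": [2, 0, 0], "spin": 0},
  {"translation": [2, 0, 0], "spin": 0},
  {"translation": [2, 0, 0], "spin": 0},
  {"translation": [0, 0, 0], "spin": 0},
])

```text
time_s: 26.32
position: [0.5572, 0.1955, 0.007]
tool_rot: [0.999, -0.049, -0.01, 0.001]
ft_force: [-28.7, 1.6, 22.9]
finger_gap: 0.0856
grip_force: 14.6
```

Run:
```python
from h import *
st()
```

```text
t 26.32 pos [0.5572 0.1955 0.007 ] rail [-0.1068  0.186 ] F [-28.7   1.6  22.9] q [0.21 0.22 1.83 0.   1.11 1.88] gap 0.0856 grip 14.6
```

Emit:
step_arm([
  {"translation": [-8, 0, 0], "spin": 0},
  {"translation": [-30, 0, 0], "spin": 0},
  {"translation": [-30, 0, 0], "spin": 0},
  {"translation": [0, 0, -50], "spin": 0},
  {"translation": [0, 0, -50], "spin": 0},
  {"translation": [5, 0, -50], "spin": 0},
  {"translation": [5, 50, -50], "spin": 0},
  {"translation": [6, 60, 0], "spin": 0},
  {"translation": [6, 60, 0], "spin": 0},
  {"translation": [6, 60, 0], "spin": 0},
])

```text
time_s: 27.58
position: [0.5031, -0.0264, 0.2023]
tool_rot: [0.999, -0.048, 0.001, 0.0]
ft_force: [1.0, 0.5, 0.1]
finger_gap: 0.0855
grip_force: 0.0
```

Emit:
step_arm([
  {"translation": [6, 60, 0], "spin": 0},
  {"translation": [6, 60, 0], "spin": 0},
  {"translation": [6, 60, 0], "spin": 0},
  {"translation": [6, 60, 0], "spin": 0},
  {"translation": [6, 60, 0], "spin": 0},
  {"translation": [6, 60, 0], "spin": 0},
  {"translation": [0, 0, 0], "spin": 0},
])

```text
time_s: 28.45
position: [0.503, -0.3904, 0.2013]
tool_rot: [0.999, -0.051, 0.0, 0.001]
ft_force: [0.2, 1.0, -1.2]
finger_gap: 0.0854
grip_force: 0.0
```

```bash
cat >> h.py <<'E'
def tops(im):
    "white tops cut off from the rail at the dotted area: yellow dots per module, in the rail frame"
    p=vision.camera_params("top"); g=im.astype(int)
    X=np.array([r2w(x,y) for x,y in((-.2,-.3),(-.2,.3),(-.002,.3),(-.002,-.3))]); uv=proj(p,np.c_[X,np.full(4,.032)])
    k=np.zeros(im.shape[:2],np.uint8); cv2.fillPoly(k,[np.round(uv).astype(int)],1)
    m=((g[...,0]>150)&(g[...,1]>150)).astype(np.uint8)&k; m=cv2.morphologyEx(m,cv2.MORPH_OPEN,np.ones((5,5)))
    for c in cv2.findContours(m,cv2.RETR_EXTERNAL,cv2.CHAIN_APPROX_NONE)[0]:
        if cv2.contourArea(c)>300:
            w=np.array([w2r(q) for q in onz(p,c[:,0],.032)]); r=cv2.minAreaRect((w*1000).astype(np.float32)); b=cv2.boxPoints(r)
            print('centre',np.round(r[0],1),np.round(r[1],1),'ang',round(r[2],2),'corners',b.round(1).tolist())
E
python3 - <<'E'
from h import *
st(); plan((.488,-.419),.21,-.03)
im=vision.camera("top"); s=vision.camera("side"); cv2.imwrite("pics/t5.png",im[:,:,::-1]); tops(im); tilt(im,s)
cv2.imwrite("pics/c8.png",cv2.resize(im[150:260,70:400],(792,264),interpolation=cv2.INTER_CUBIC)[:,:,::-1])
E
```

```text
t 28.45 pos [ 0.503  -0.3904  0.2013] rail [-0.104  -0.4024] F [ 0.2  1.  -1.2] q [-0.78  0.1   1.61 -0.    1.43  0.9 ] gap 0.0854 grip 0.0
spin -0.072 shift mm [-14.1  29.   -8.7]
centre [ -48.2 -165.3] [ 95.8 141. ] ang 0.12 corners [[-96.30000305175781, -94.9000015258789], [-96.0, -235.89999389648438], [-0.20000000298023224, -235.6999969482422], [-0.5, -94.69999694824219]]
centre [-48.1  21.7] [ 96.3 140.5] ang 0.04 corners [[-96.30000305175781, 91.9000015258789], [-96.19999694824219, -48.599998474121094], [0.10000000149011612, -48.5], [-0.0, 92.0]]
centre [-48.  187.2] [ 96.5 141.1] ang 0.18 corners [[-96.5, 257.6000061035156], [-96.0999984741211, 116.5], [0.4000000059604645, 116.80000305175781], [-0.0, 257.8999938964844]]
[[0.5153, 0.4681, 0.1192], [0.5066, 0.3686, 0.1139], [0.4707, 0.3714, 0.0498], [0.4796, 0.4705, 0.0538]]
size 0.0998 0.0741 tilt 1.064 edge vs rail 0.009
```

View pics/c8.png

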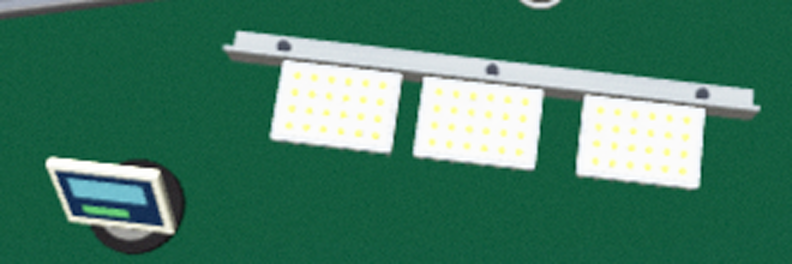

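Emit:
step_arm([
  {"translation": [-14, 29, 0], "spin": -0.072},
  {"translation": [0, 0, 40], "spin": 0},
  {"translation": [0, 0, 40], "spin": 0},
  {"translation": [0, 0, 20], "spin": 0},
  {"translation": [0, 0, 0], "spin": 0},
  {"translation": [0, 0, 0], "spin": 0},
])

```text
time_s: 29.3
position: [0.4881, -0.4141, 0.1037]
tool_rot: [1.0, -0.012, 0.001, 0.001]
ft_force: [-0.3, -0.9, -0.3]
finger_gap: 0.085
grip_force: 0.0
```

Run:
```python
from h import *
st(); plan((.488,-.419),.074,-.03)
```

```text
t 29.3 pos [ 0.4881 -0.4141  0.1037] rail [-0.1165 -0.4274] F [-0.3 -0.9 -0.3] q [-0.82  0.19  1.68  0.    1.26  0.78] gap 0.085 grip 0.0
spin 0.006 shift mm [ 0.1  4.9 29.7]
```

Emit:
step_arm([
  {"translation": [0, 5, 14], "spin": 0},
  {"translation": [0, 0, 12], "spin": 0},
  {"translation": [0, 0, 0], "spin": 0},
  {"translation": [0, 0, 0], "spin": 0},
])

```text
time_s: 29.8
position: [0.4868, -0.4186, 0.0755]
tool_rot: [1.0, -0.013, -0.0, -0.0]
ft_force: [1.0, 0.1, 0.4]
finger_gap: 0.0854
grip_force: 0.0
```

Emit:
step_arm([
  {"translation": [0, 0, 0], "spin": 0},
  {"translation": [0, 0, 0], "spin": 0},
  {"translation": [0, 0, 0], "spin": 0},
  {"translation": [0, 0, 0], "spin": 0},
  {"translation": [0, 0, 0], "spin": 0},
  {"translation": [0, 0, 0], "spin": 0},
], hand=0, force=40)

```text
time_s: 30.55
position: [0.4869, -0.4191, 0.076]
tool_rot: [1.0, -0.013, 0.0, 0.0]
ft_force: [0.2, -0.2, 1.1]
finger_gap: 0.0151
grip_force: 42.8
```

Run:
```python
from h import *
st()
```

```text
t 30.55 pos [ 0.4869 -0.4191  0.076 ] rail [-0.1172 -0.4325] F [ 0.2 -0.2  1.1] q [-0.83  0.23  1.69 -0.    1.22  0.77] gap 0.0151 grip 42.8
```

Emit:
step_arm([
  {"translation": [0, 0, 0], "spin": 0},
  {"translation": [0, 0, 0], "spin": 0},
  {"translation": [0, 0, 3], "spin": 0},
  {"translation": [0, 0, 3], "spin": 0},
  {"translation": [0, 0, 0], "spin": 0},
], hand=30)

```text
time_s: 31.18
position: [0.4869, -0.4186, 0.0701]
tool_rot: [1.0, -0.013, -0.0, -0.0]
ft_force: [-1.8, 2.2, 4.7]
finger_gap: 0.0258
grip_force: 2.3
```

Emit:
step_arm([
  {"translation": [0, 0, 0], "spin": 0},
  {"translation": [0, 0, 0], "spin": 0},
  {"translation": [0, 0, 0], "spin": 0},
  {"translation": [0, 0, 0], "spin": 0},
], hand=0, force=50)

```text
time_s: 31.68
position: [0.4872, -0.4192, 0.0702]
tool_rot: [1.0, -0.013, 0.001, 0.001]
ft_force: [1.1, -1.8, 5.3]
finger_gap: 0.0153
grip_force: 51.1
```

Emit:
step_arm([
  {"translation": [0, 0, 3], "spin": 0},
  {"translation": [0, 0, 3], "spin": 0},
  {"translation": [0, 0, 0], "spin": 0},
])

```text
time_s: 32.05
position: [0.4872, -0.4192, 0.0645]
tool_rot: [1.0, -0.013, 0.0, 0.001]
ft_force: [-1.4, -0.5, 7.7]
finger_gap: 0.0148
grip_force: 51.6
```

Emit:
step_arm([
  {"translation": [0, 0, 2], "spin": 0},
  {"translation": [0, 0, 2], "spin": 0},
  {"translation": [0, 0, 1], "spin": 0},
  {"translation": [0, 0, 0], "spin": 0},
])

```text
time_s: 32.55
position: [0.4873, -0.4193, 0.0623]
tool_rot: [1.0, -0.013, 0.0, 0.0]
ft_force: [-5.2, 4.7, 19.0]
finger_gap: 0.0149
grip_force: 53.6
```

Emit:
step_arm([
  {"translation": [0, 0, 0], "spin": 0.1},
  {"translation": [0, 0, 0], "spin": 0.1},
  {"translation": [0, 0, 0], "spin": 0.1},
  {"translation": [0, 0, 0], "spin": 0},
])

```text
time_s: 33.05
position: [0.4873, -0.4196, 0.0623]
tool_rot: [0.987, -0.162, 0.0, 0.001]
ft_force: [-4.9, 3.9, 19.0]
finger_gap: 0.015
grip_force: 53.4
```

Run:
```python
from h import *
st(); print(readout.state()['ft_torque'].round(2))
```

```text
t 33.05 pos [ 0.4873 -0.4196  0.0623] rail [-0.1167 -0.433 ] F [-4.9  3.9 19. ] q [-0.83  0.25  1.69 -0.    1.2   1.07] gap 0.015 grip 53.4
[ 0.67  0.99 -0.08]
```

Emit:
step_arm([
  {"translation": [0, 0, 0], "spin": 0.12},
  {"translation": [0, 0, 0], "spin": 0.12},
  {"translation": [0, 0, 0], "spin": 0.12},
  {"translation": [0, 0, 0], "spin": 0},
])

```text
time_s: 33.55
position: [0.4872, -0.4199, 0.0623]
tool_rot: [0.942, -0.336, 0.0, 0.001]
ft_force: [-5.2, 2.1, 19.7]
finger_gap: 0.0151
grip_force: 53.3
```

Emit:
step_arm([
  {"translation": [0, 0, 0], "spin": 0.12},
  {"translation": [0, 0, 0], "spin": 0.12},
  {"translation": [0, 0, 0], "spin": 0.12},
  {"translation": [0, 0, 0], "spin": 0.12},
  {"translation": [0, 0, 0], "spin": 0.12},
  {"translation": [0, 0, 0], "spin": 0},
])

```text
time_s: 34.3
position: [0.4867, -0.4203, 0.0623]
tool_rot: [0.8, -0.599, 0.0, 0.001]
ft_force: [-8.4, 2.2, 19.0]
finger_gap: 0.0152
grip_force: 53.2
```

Run:
```python
from h import *
st(); s=readout.state(); print(s['ft_torque'].round(2)); plan(s['position'][:2],s['position'][2],-.03)
```

```text
t 34.3 pos [ 0.4867 -0.4203  0.0623] rail [-0.1173 -0.4337] F [-8.4  2.2 19. ] q [-0.83  0.25  1.69 -0.    1.2   2.03] gap 0.0152 grip 53.2
[ 0.28  1.28 -0.06]
spin -1.256 shift mm [ 0.  0. -0.]
```

Turned 1.26; on to the end stop.

Emit:
step_arm([
  {"translation": [0, 0, 0], "spin": 0.1},
  {"translation": [0, 0, 0], "spin": 0.06},
  {"translation": [0, 0, 0], "spin": 0.04},
  {"translation": [0, 0, 0], "spin": 0.03},
  {"translation": [0, 0, 0], "spin": 0},
])

```text
time_s: 34.92
position: [0.4865, -0.4203, 0.0623]
tool_rot: [0.727, -0.686, 0.0, 0.002]
ft_force: [-7.2, 2.4, 18.7]
finger_gap: 0.0153
grip_force: 54.2
```

Run:
```python
from h import *
st(); s=readout.state(); print(s['ft_torque'].round(2)); plan(s['position'][:2],s['position'][2],-.03)
```

```text
t 34.92 pos [ 0.4865 -0.4203  0.0623] rail [-0.1175 -0.4338] F [-7.2  2.4 18.7] q [-0.83  0.25  1.69 -0.    1.2   2.26] gap 0.0153 grip 54.2
[0.29 1.36 0.55]
spin -1.483 shift mm [ 0.  0. -0.]
```

Emit:
step_arm([
  {"translation": [0, 0, 0], "spin": -0.02},
  {"translation": [0, 0, 0], "spin": 0},
  {"translation": [0, 0, 0], "spin": 0},
  {"translation": [0, 0, 0], "spin": 0},
  {"translation": [0, 0, 0], "spin": 0},
  {"translation": [0, 0, 0], "spin": 0},
  {"translation": [0, 0, 0], "spin": 0},
  {"translation": [0, 0, 0], "spin": 0},
  {"translation": [0, 0, 0], "spin": 0},
  {"translation": [0, 0, 0], "spin": 0},
])

```text
time_s: 36.17
position: [0.4865, -0.4203, 0.0623]
tool_rot: [0.734, -0.679, 0.0, 0.002]
ft_force: [-8.2, 2.5, 18.6]
finger_gap: 0.0148
grip_force: 54.2
```

Emit:
step_arm([
  {"translation": [0, 0, 0], "spin": 0},
  {"translation": [0, 0, 0], "spin": 0},
  {"translation": [0, 0, 0], "spin": 0},
  {"translation": [0, 0, 0], "spin": 0},
  {"translation": [0, 0, 0], "spin": 0},
  {"translation": [0, 0, 0], "spin": 0},
  {"translation": [0, 0, 0], "spin": 0},
  {"translation": [0, 0, 0], "spin": 0},
  {"translation": [0, 0, 0], "spin": 0},
  {"translation": [0, 0, 0], "spin": 0},
])

```text
time_s: 37.42
position: [0.4865, -0.4203, 0.0623]
tool_rot: [0.734, -0.679, 0.0, 0.002]
ft_force: [-8.0, 2.1, 19.4]
finger_gap: 0.0152
grip_force: 54.2
```

Emit:
step_arm([
  {"translation": [0, 0, 0], "spin": 0},
  {"translation": [0, 0, 0], "spin": 0},
  {"translation": [0, 0, 0], "spin": 0},
  {"translation": [0, 0, 0], "spin": 0},
  {"translation": [0, 0, 0], "spin": 0},
  {"translation": [0, 0, 0], "spin": 0},
  {"translation": [0, 0, 0], "spin": 0},
  {"translation": [0, 0, 0], "spin": 0},
  {"translation": [0, 0, 0], "spin": 0},
  {"translation": [0, 0, 0], "spin": 0},
])

```text
time_s: 38.67
position: [0.4865, -0.4203, 0.0623]
tool_rot: [0.734, -0.679, 0.0, 0.002]
ft_force: [-7.7, 1.8, 19.1]
finger_gap: 0.0152
grip_force: 54.2
```

Emit:
step_arm([
  {"translation": [0, 0, 0], "spin": 0},
  {"translation": [0, 0, 0], "spin": 0},
  {"translation": [0, 0, 0], "spin": 0},
  {"translation": [0, 0, 0], "spin": 0},
  {"translation": [0, 0, 0], "spin": 0},
  {"translation": [0, 0, 0], "spin": 0},
  {"translation": [0, 0, 0], "spin": 0},
  {"translation": [0, 0, 0], "spin": 0},
  {"translation": [0, 0, 0], "spin": 0},
  {"translation": [0, 0, 0], "spin": 0},
])

```text
time_s: 39.92
position: [0.4865, -0.4203, 0.0623]
tool_rot: [0.734, -0.679, 0.0, 0.002]
ft_force: [-7.7, 1.0, 19.8]
finger_gap: 0.0152
grip_force: 54.2
```

Emit:
step_arm([
  {"translation": [0, 0, 0], "spin": 0},
  {"translation": [0, 0, 0], "spin": 0},
  {"translation": [0, 0, 0], "spin": 0},
  {"translation": [0, 0, 0], "spin": 0},
  {"translation": [0, 0, 0], "spin": 0},
  {"translation": [0, 0, 0], "spin": 0},
  {"translation": [0, 0, 0], "spin": 0},
  {"translation": [0, 0, 0], "spin": 0},
  {"translation": [0, 0, 0], "spin": 0},
  {"translation": [0, 0, 0], "spin": 0},
])

```text
time_s: 41.18
position: [0.4865, -0.4203, 0.0623]
tool_rot: [0.734, -0.679, 0.0, 0.002]
ft_force: [-8.0, 1.5, 19.0]
finger_gap: 0.0152
grip_force: 54.2
```

Run:
```python
from h import *
st(); s=readout.state(); print(s['ft_torque'].round(2)); plan(s['position'][:2],s['position'][2],-.03)
im=vision.camera("top"); tops(im); cv2.imwrite("pics/t6.png",im[:,:,::-1]); tilt(im,vision.camera("side"))
```

```text
t 41.17 pos [ 0.4865 -0.4203  0.0623] rail [-0.1175 -0.4338] F [-8.   1.5 19. ] q [-0.83  0.25  1.69 -0.    1.2   2.24] gap 0.0152 grip 54.2
[0.3  1.42 0.31]
spin -1.464 shift mm [ 0.  0. -0.]
centre [ -48.2 -165.3] [ 95.8 141. ] ang 0.12 corners [[-96.30000305175781, -94.9000015258789], [-96.0, -235.89999389648438], [-0.20000000298023224, -235.6999969482422], [-0.5, -94.69999694824219]]
centre [-48.   21.7] [ 96.1 140.5] ang 0.04 corners [[-96.0999984741211, 91.9000015258789], [-96.0, -48.599998474121094], [0.10000000149011612, -48.5], [-0.0, 92.0]]
centre [-48.  187.2] [ 96.5 141.1] ang 0.18 corners [[-96.5, 257.6000061035156], [-96.0999984741211, 116.5], [0.4000000059604645, 116.80000305175781], [-0.0, 257.8999938964844]]
[[0.5158, 0.4682, 0.1177], [0.507, 0.3686, 0.114], [0.4703, 0.3713, 0.05], [0.4794, 0.4706, 0.0553]]
size 0.0999 0.073 tilt 1.046 edge vs rail 0.007
```

Emit:
step_arm([
  {"translation": [0, 0, 0], "spin": -0.12},
  {"translation": [0, 0, 0], "spin": -0.12},
  {"translation": [0, 0, 0], "spin": -0.12},
  {"translation": [0, 0, 0], "spin": 0},
])

```text
time_s: 41.78
position: [0.4868, -0.4202, 0.0623]
tool_rot: [0.844, -0.537, 0.001, 0.001]
ft_force: [-7.0, 1.4, 18.3]
finger_gap: 0.0147
grip_force: 54.0
```

Emit:
step_arm([
  {"translation": [0, 0, 0], "spin": -0.12},
  {"translation": [0, 0, 0], "spin": -0.12},
  {"translation": [0, 0, 0], "spin": -0.12},
  {"translation": [0, 0, 0], "spin": 0},
])

```text
time_s: 42.28
position: [0.4871, -0.42, 0.0623]
tool_rot: [0.926, -0.377, 0.0, 0.001]
ft_force: [-6.5, 2.0, 18.5]
finger_gap: 0.0155
grip_force: 53.9
```

Emit:
step_arm([
  {"translation": [0, 0, 0], "spin": -0.12},
  {"translation": [0, 0, 0], "spin": -0.12},
  {"translation": [0, 0, 0], "spin": -0.12},
  {"translation": [0, 0, 0], "spin": -0.12},
  {"translation": [0, 0, 0], "spin": 0},
])

```text
time_s: 42.9
position: [0.4873, -0.4196, 0.0623]
tool_rot: [0.989, -0.146, 0.0, 0.001]
ft_force: [-4.6, 4.4, 18.2]
finger_gap: 0.0149
grip_force: 53.7
```

Emit:
step_arm([
  {"translation": [0, 0, 0], "spin": -0.12},
  {"translation": [0, 0, 0], "spin": -0.1},
  {"translation": [0, 0, 0], "spin": -0.05},
  {"translation": [0, 0, 0], "spin": 0},
])

```text
time_s: 43.4
position: [0.4874, -0.4193, 0.0623]
tool_rot: [1.0, -0.012, 0.0, 0.0]
ft_force: [-4.5, 3.2, 19.2]
finger_gap: 0.0152
grip_force: 53.6
```

Run:
```python
from h import *
st(); s=readout.state(); print(s['ft_torque'].round(2)); plan(s['position'][:2],s['position'][2],-.03)
```

```text
t 43.4 pos [ 0.4874 -0.4193  0.0623] rail [-0.1167 -0.4327] F [-4.5  3.2 19.2] q [-0.83  0.25  1.69 -0.    1.2   0.77] gap 0.0152 grip 53.6
[ 0.82  0.95 -0.05]
spin 0.005 shift mm [ 0.  0. -0.]
```

Emit:
step_arm([
  {"translation": [0, 0, 0], "spin": -0.03},
  {"translation": [0, 0, 0], "spin": 0},
  {"translation": [0, 0, -5], "spin": 0},
  {"translation": [0, 0, -6], "spin": 0},
  {"translation": [0, 0, -2], "spin": 0},
  {"translation": [0, 0, 0], "spin": 0},
])

```text
time_s: 44.15
position: [0.4871, -0.4191, 0.0715]
tool_rot: [1.0, 0.002, 0.001, 0.001]
ft_force: [2.2, -3.2, 2.0]
finger_gap: 0.015
grip_force: 51.2
```

Emit:
step_arm([
  {"translation": [0, 0, 0], "spin": 0},
  {"translation": [0, 0, 0], "spin": 0},
  {"translation": [0, 0, 0], "spin": 0},
  {"translation": [0, 0, 0], "spin": 0},
  {"translation": [0, 0, -20], "spin": 0},
  {"translation": [0, 0, -40], "spin": 0},
  {"translation": [0, 0, -50], "spin": 0},
  {"translation": [-20, 0, -20], "spin": 0},
  {"translation": [0, 0, 0], "spin": 0},
  {"translation": [0, 0, 0], "spin": 0},
], hand=100)

```text
time_s: 45.4
position: [0.4668, -0.4184, 0.2012]
tool_rot: [1.0, 0.002, -0.0, -0.0]
ft_force: [0.6, 0.5, -0.3]
finger_gap: 0.0853
grip_force: 0.0
```

Run:
```python
from h import *
st()
im=vision.camera("top"); s=vision.camera("side"); tops(im); tilt(im,s)
p=vision.camera_params("wrist"); w=vision.camera("wrist"); g=w.astype(int)
m=((g[...,0]>170)&(g[...,1]<90)&(g[...,2]<90)).astype(np.uint8)
for c in cv2.findContours(m,cv2.RETR_EXTERNAL,cv2.CHAIN_APPROX_NONE)[0]:
    if cv2.contourArea(c)>300: print(cv2.minAreaRect(onz(p,c[:,0],.097)[:,:2].astype(np.float32)*1000))
cv2.imwrite("pics/c9.png",np.hstack([cv2.resize(w,(400,300))[:,:,::-1],cv2.resize(im,(400,300))[:,:,::-1]]))
```

```text
t 45.4 pos [ 0.4668 -0.4184  0.2012] rail [-0.1373 -0.4338] F [ 0.6  0.5 -0.3] q [-0.85  0.08  1.64  0.    1.43  0.72] gap 0.0853 grip 0.0
centre [ -48.2 -165.3] [ 95.8 141. ] ang 0.12 corners [[-96.30000305175781, -94.9000015258789], [-96.0, -235.89999389648438], [-0.20000000298023224, -235.6999969482422], [-0.5, -94.69999694824219]]
centre [-48.   21.7] [ 96.3 140.4] ang 0.2 corners [[-96.4000015258789, 91.80000305175781], [-95.9000015258789, -48.599998474121094], [0.30000001192092896, -48.29999923706055], [-0.10000000149011612, 92.0999984741211]]
centre [-48.  187.2] [ 96.5 141.1] ang 0.18 corners [[-96.5, 257.6000061035156], [-96.0999984741211, 116.5], [0.4000000059604645, 116.80000305175781], [-0.0, 257.8999938964844]]
[[0.5163, 0.4685, 0.1184], [0.5065, 0.3682, 0.1132], [0.4707, 0.3714, 0.0498], [0.4796, 0.4705, 0.0538]]
size 0.1002 0.0736 tilt 1.054 edge vs rail 0.003
((487.71575927734375, -419.14202880859375), (15.37481689453125, 49.18483352661133), 88.27082824707031)
```

View pics/c9.png

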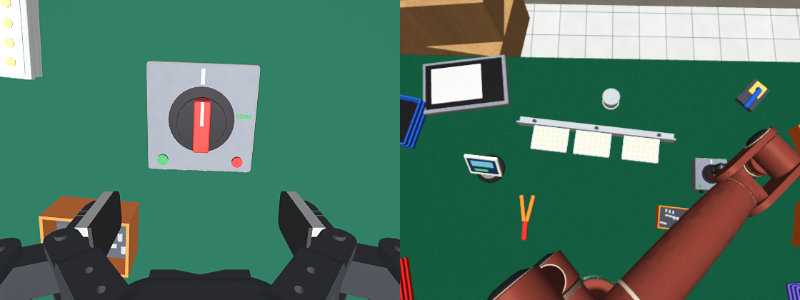

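Knob is back at the white tick (same pose and size as at the start, so sprung out), the modules are flush, the display is set, and the bystanders are untouched.

```bash
python3 -c "
from rig import close_job
print(close_job())"
```

```text
the job is handed in; nothing more can be done
None
```

The job is handed in, with no verdict shown: at the last camera check all three modules were flush against the rail (one was found knocked about 37 mm off and pushed back before switching on), the display was tilted to about 1.05 rad and parallel to the rail, and the knob had been held on for about 6 s, then turned back to off and out, with the bystanders left alone.

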